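Set the click stop of the sealing jig and push the gift box up to it

TASK

Set the sealing jig for the gift box in its channel with the fingertips, gripping and lifting nothing: push the sliding stop left along its rail until it clicks into the notch for that box (yellow dot: square light-brown box; blue dot: long dark-brown box; red: a larger size). Then gently push the box right along the channel until it rests against the stop, middle at the centre mark and the stop still clicked in. Leave the box waiting on the right end of the board, and everything else, where it is.

Things in the scene. Friction and masses are not known exactly. Their poses are not given: they have to be found in the camera images.
- jig: Sealing jig, fixed: wooden board 6 mm thick with an aluminium lip in front and a notched aluminium rail behind. Frame: x away from the robot, y along the rail to the left, z up, origin on the counter under the centre mark. Board x -57..51, y -345..155 mm; lip x -55..-45, top z 18; rail x 25..49, top z 22; lip and rail run y -185..155. The other box waits on the board right of y -187.
- centre_mark (a point): Channel floor (jig x -10, y 0, z 6 mm), where a thin black line with arrow heads on lip and rail crosses the channel. The channel between lip and rail is 70 mm wide, centred on jig x -10, open at its left end (y 155). Steel end blocks stand on the rail at jig y 18..26 (top z 26) and y -187..-175 (top z 32).
- stop (a joint): Travel of the stop, m: 0 = parked right, grows to the left (jig +y), limit 0.155; its middle is at jig y = -0.155 + value. Starts at 0 to 0.05. A sprung roller drops into rail notches at 0.084 (red), 0.101 (blue), 0.118 (yellow). Plain rail: 1 to 2 N. 3 to 4 mm before a notch centre the roller pulls the stop in by itself (push force falls to nothing); leaving a notch either way takes 10 to 13 N.
- stop_plate (a point): Middle of the top edge of the stop's upright dark thumb plate (jig x 38, z 63 mm). The plate is 20 mm (x) by 8 mm (y), z 37..63, on the black carriage block, 26 mm (x) by 30 mm (y), z 23..37; both are centred in y on the stop. Push the plate's right face to move the stop left, its left face to bring it back.
- stop_pointer (a point): White line on the front end of the stop's bar (jig x -50, z 32 mm), over the lip; level with a dot when the stop sits in that notch. The bar, 8 mm thick in y and centred on the stop, crosses the channel from rail to lip, z 8..32 mm. Its left face, 4 mm left of the stop's middle, is what the box rests against.
- dot_small (a point): Yellow dot, 8 mm, on the lip (jig x -50, y -37 mm), in line with the notch for the light-brown box
- dot_medium (a point): Blue dot, 8 mm, on the lip (jig x -50, y -54 mm), in line with the notch for the dark-brown box
- dot_large (a point): Red dot, 8 mm, on the lip (jig x -50, y -71 mm), in line with the notch for a larger box that is not here
- kraft_box: Square light-brown gift box with orange ribbon, loose, 0.14 to 0.28 kg, slides with 1 to 2 N; solid part 66 x 66 x 34 mm, soft bow up to 54; origin in the middle of its underside, its y along the channel. Either it lies in the channel, its middle 55 to 95 mm left of the centre mark, or it waits about 280 mm right of it.
- dark_box: Long dark-brown gift box with orange ribbon, loose, 0.15 to 0.31 kg, slides with 1 to 2 N; solid part 100 mm (own x, along the channel) x 62 x 30 mm, soft bow up to 50; origin in the middle of its underside. Either it lies in the channel, its middle 55 to 95 mm left of the centre mark, or it waits about 280 mm right of it.
- seal_roll: Roll of white round seals lying flat on the counter at the right, 68 mm across, 30 high, loose; leave alone
- date_stamp: Date stamp with red handle, 26 x 40 x 59 mm, standing on a tray behind the right end of the jig, loose; leave alone
- card_block_24: Price card in an oak block, 18 x 68 x 50 mm, standing on a tray behind the jig, loose; leave alone
- chocolate_7: Single brown bonbon, 23 x 23 x 13 mm, on a tray behind the jig, loose; leave alone
There are look-alikes about, which are no part of the job. Of the things shaped like the kraft_box, the brown one is meant.

How it is judged:
On the way, in this order (a step that is already met when the one before it is completed fails the run):
1. the stop has clicked into the notch for the box in the channel, and the box has not been brought to the mark yet (((y of kraft_box in the frame of jig above -0.1 m and y of dark_box in the frame of jig below -0.2 m and value of joint stop between 0.116 and 0.12 m and velocity of joint stop between -0.01 and 0.01 m/s and y of kraft_box in the frame of jig above 0.02 m) or (y of dark_box in the frame of jig above -0.1 m and y of kraft_box in the frame of jig below -0.2 m and value of joint stop between 0.099 and 0.103 m and velocity of joint stop between -0.01 and 0.01 m/s and y of dark_box in the frame of jig above 0.02 m))), for 0.3 s.
2. the box has been pushed up to the stop, its middle at the centre mark, with the stop still in its notch (((y of kraft_box in the frame of jig between -0.1 and 0.003 m and y of dark_box in the frame of jig below -0.2 m and value of joint stop between 0.116 and 0.12 m and velocity of joint stop between -0.01 and 0.01 m/s and y of kraft_box in the frame of jig above -0.003 m) or (y of dark_box in the frame of jig between -0.1 and 0.003 m and y of kraft_box in the frame of jig below -0.2 m and value of joint stop between 0.099 and 0.103 m and velocity of joint stop between -0.01 and 0.01 m/s and y of dark_box in the frame of jig above -0.003 m))), for 0.2 s.
At the end, for the whole second after the job is handed in: The stop is within 2 mm of the notch for the box in the channel (light-brown 0.118, dark-brown 0.101); that box is flat and at rest in the channel, its middle within 3 mm of the centre mark along it; the other box still lies on the right end of the board (((y of kraft_box in the frame of jig between -0.1 and 0.003 m and y of dark_box in the frame of jig below -0.2 m and value of joint stop between 0.116 and 0.12 m and velocity of joint stop between -0.01 and 0.01 m/s and y of kraft_box in the frame of jig above -0.003 m and x of kraft_box in the frame of jig between -0.016 and -0.004 m and height (world z) of each of kraft_box, dark_box below 0.01 m and angle between each of kraft_box, dark_box's own z axis and vertical below 0.05 rad and linear speed of each of kraft_box, dark_box below 0.01 m/s) or (y of dark_box in the frame of jig between -0.1 and 0.003 m and y of kraft_box in the frame of jig below -0.2 m and value of joint stop between 0.099 and 0.103 m and velocity of joint stop between -0.01 and 0.01 m/s and y of dark_box in the frame of jig above -0.003 m and x of dark_box in the frame of jig between -0.016 and -0.004 m and height (world z) of each of dark_box, kraft_box below 0.01 m and angle between each of dark_box, kraft_box's own z axis and vertical below 0.05 rad and linear speed of each of dark_box, kraft_box below 0.01 m/s))); the robot touches nothing.
It fails at once if the stop was gripped, or pushed far harder than a notch needs (over 30 N) (contact force between the fingers and stop above 30 N).
It fails at once if a box was gripped or shoved hard (over 25 N) (contact force between the fingers and kraft_box above 25 N or contact force between the fingers and dark_box above 25 N).
It fails at once if a box was lifted or tipped (height (world z) of any of kraft_box, dark_box above 0.014 m or angle between any of kraft_box, dark_box's own z axis and vertical above 0.2 rad).
It fails at once if the waiting box was disturbed (moved more than 15 mm) ((y of kraft_box in the frame of jig below -0.15 m and distance of kraft_box from where it was at the start of the episode above 0.015 m) or (y of dark_box in the frame of jig below -0.15 m and distance of dark_box from where it was at the start of the episode above 0.015 m)).
It fails at once if a thing that stands by was moved more than 15 mm (distance of any of seal_roll, date_stamp, card_block_24, chocolate_7 from where it was at the start of the episode above 0.015 m).
It also fails if it takes over 51 s, if anything falls off the work surface, if the arm or the gripper's body presses on something with over 40 N, if the wrist force passes 120 N, or if a joint passes its speed limit or range.

ROBOT

A 6-joint arm with a two-finger parallel gripper is mounted at the origin on a cart in front of the work surface, level with it; the furniture and walls round the work are solid. World frame = base frame: x ahead of the robot, y to its left, z up, the work surface at z = 0. Lengths are in m, angles in rad, forces in N, time in s.
With the tool pointing down it reaches from about 0.375 to 0.925 m from the base axis. Payload 5.7 kg.
Tool frame: the origin (TCP) lies on the centre line of the jaws, within the pads' length; the fingertips stand ctrl.tcp_to_tips ahead of it and the grasp point (between the pads) lies 3 mm ahead of it (ctrl.tcp_to_tips is the distance from the TCP to the fingertips, in m); z points along the fingers, y is the line along which they close (so a half turn about z gives the same grasp; the last joint's range is limited). The gripper opens to 88 mm and grips with 3 to 60 N. Pads are 20 mm wide; open, the fingers measure 115 mm over their backs; the gripper's body (75 mm by 178 mm) begins 61 mm behind the grasp point.
Start: joints at [1.226, 0.359, 1.51, -0, 1.272, -0.115], TCP at [0.137, 0.584, 0.245] pointing down, gripper open.
Joint ranges: [-2.97, 2.97], [-1.01, 2.36], [0.21, 2.38], [-0.96, 4.11], [0.2, 2.71], [-2.98, 2.98]. Speed limits (rad/s): [2.39, 2.39, 3.14, 3.14, 3.14, 3.14].

INTERFACE

Orientations are given as a unit quaternion [w, x, y, z].
In Python, from bench import monitor, cams, ctrl gives the robot as it stands. The module is installed in compiled form; this text tells all that it offers.
- The arm moves only by the tool jog_arm, never from a script. Its arguments are lists of equal length, an entry for each row: "delta_pos": the shift along the tool's x, y, z in units of 50 mm (1.0 is 50 mm), a list of three; "rotation": the turn, a rotation vector about the tool's x, y, z in rad, a list of three; "gripper": the opening, from -1 (shut) to 1 (fully open). A call has 1 to 20 rows; each row shifts and turns the commanded pose from where the row before left it, along the tool's axes as they then stand; what a row does not reach is not made up. A row lasts 1/8 s, in which the tool goes at most 62.5 mm and 10.7 degrees, less where a joint would pass 70% of its speed; a pose out of reach is approached as far as the arm can. A call is refused whole if a number of a shift passes 1 or a number of a turn 0.188, either way. A call with a gripper value outside its range is refused whole. The fingers move at their own pace and stop on an object; the grip force is fixed at half the most. Time passes only in rows, so rows that do not move let the fingers close. It gives the time, the measured TCP pose, the force, the opening and the grip force at its end, in the units of the state.
- monitor.get_obs(): the state, without advancing time (a new reading comes with each control period).
- cams.snapshot(name): name is "scene" or "top"; returns (picture, depth): 400x640x3 uint8, red, green, blue; 400x640 float32, m along the optical axis (not along the pixel's ray), 0 where there is no reading.
- cams.calibration(name): a dict with "intrinsics" (3x3 intrinsics, pixels), "pose" (4x4, takes a point from camera to world coordinates). Camera axes: x right, y down, z forward; pixel columns grow to the right and rows downward; lengths in m; the calibration is good to about 2 mm. A picture is of the moment at which its call begins. calibration takes no time and is no camera call.
- ctrl.sign_off(): hands the job in; it is judged then, once.
The state is a dict: "t": time; "joint_pos": joint angles; "dq": joint speeds; "joint_torque": joint torques, N m; "tcp_pos": TCP position; "ee_rot": TCP orientation; "contact_force": force on the tool from outside, world axes, zero at the start; "torque": the same for the moment, N m; "gripper_width": finger opening in m; "grasp_force": force on a finger pad.
Only numpy, scipy, OpenCV 4.12 (cv2) and the standard library are available. Lean on these libraries where they do the work, as an engineer would, in place of code of your own. Each camera call takes 0.05 s, during which the arm holds its last target. There are 200 camera calls.

## Working session

There is one attempt and no reset: what is moved stays moved. The work goes in short steps, Python scripts to look and compute and a tool call to move; the robot and the scene stay as the last step left them, time stands still between calls to the robot, and variables do not carry over. Pictures are saved under pics/ and viewed, at most 10 in all, crops included, and the job is handed in when it is done.

Besides the shell and the picture viewer there is one more tool, called after "Emit:" as name(argument=value, ...), one argument or row to a line, values as JSON. jog_arm: Moves the arm, as the interface text tells. Its arguments: {"type":"object","properties":{"delta_pos":{"type":"array"},"rotation":{"type":"array"},"gripper":{"type":"array"}},"required":["delta_pos","rotation","gripper"]}

```bash
mkdir -p pics
python3 - <<'E'
from bench import monitor, cams, ctrl
import cv2,numpy as np
o=monitor.get_obs()
print({k:np.round(v,4).tolist() for k,v in o.items()}, ctrl.tcp_to_tips)
for n in("scene","top"):
    p,d=cams.snapshot(n); cv2.imwrite(f"pics/{n}0.png",p[:,:,::-1]); np.savez(f"{n}0.npz",p=p,d=d)
    c=cams.calibration(n); print(n,np.round(c["intrinsics"],1).tolist(),np.round(c["pose"],3).tolist())
E
```

```text
{'t': 0.0, 'joint_pos': [1.2259, 0.3595, 1.5114, 0.0, 1.2725, -0.1151], 'dq': [0.0001, 0.0004, -0.0011, -0.0004, 0.0011, 0.0004], 'joint_torque': [-0.0013, -51.5373, -27.0721, 0.0673, 0.0351, -0.0001], 'tcp_pos': [0.1364, 0.5836, 0.2438], 'ee_rot': [-0.0002, 0.1146, 0.9934, -0.0009], 'contact_force': [0.4965, 0.079, -0.1947], 'torque': [0.0749, 0.0514, -0.0053], 'grasp_force': 0.0, 'gripper_width': 0.0879} 0.022
scene [[501.6, 0.0, 319.2], [0.0, 501.6, 197.9], [0.0, 0.0, 1.0]] [[0.663, -0.567, 0.488, -0.133], [-0.748, -0.501, 0.435, -0.783], [-0.002, -0.654, -0.757, 1.001], [0.0, 0.0, 0.0, 1.0]]
top [[416.7, 0.0, 313.8], [0.0, 416.7, 197.7], [0.0, 0.0, 1.0]] [[0.024, -0.997, 0.072, 0.376], [-1.0, -0.023, 0.012, -0.257], [-0.011, -0.072, -0.997, 1.26], [0.0, 0.0, 0.0, 1.0]]
```

View pics/top0.png

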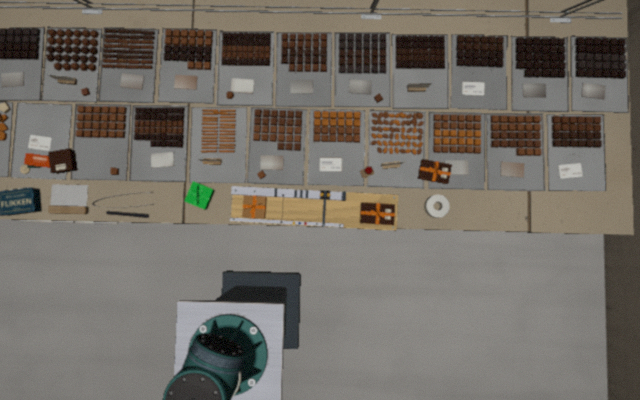

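View pics/scene0.png

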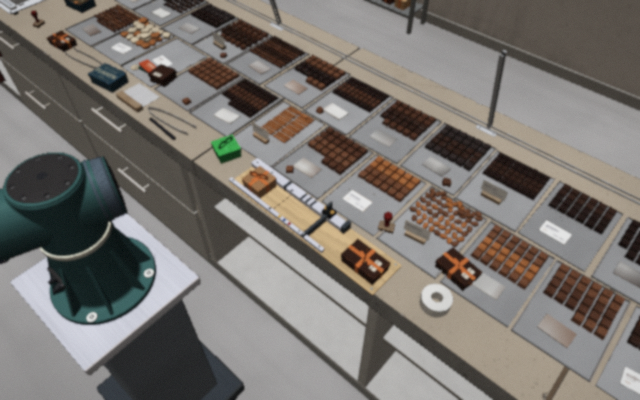

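The square light-brown box is in the channel at top (254,207), and the stop's bar is at about (324,212). The long dark box waits at (377,213). Look-alikes are the green box (200,195) and a second dark box on the trays (435,171). I'll enlarge this area to confirm.

Run:
```python
import cv2,numpy as np
a=np.load("top0.npz")['p'][178:236,222:405]; b=np.load("scene0.npz")['p'][145:290,225:405]
a=cv2.resize(a,(800,254),interpolation=cv2.INTER_CUBIC)
b=cv2.resize(b,(430,346),interpolation=cv2.INTER_CUBIC)
im=np.zeros((600,800,3),np.uint8); im[:254]=a; im[254:600,:430]=b
cv2.imwrite("pics/crop.png",im[:,:,::-1])
```

```text
(no output)
```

View pics/crop.png

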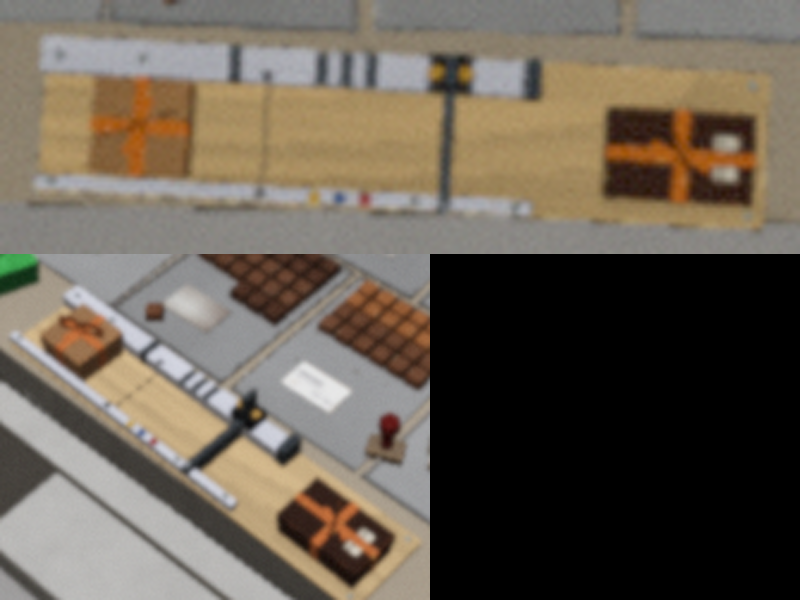

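The crop confirms the square light-brown box in the channel at crop (142,127), so the yellow notch (0.118) is the target. Jig features in the crop are: dots (314,197), (339,198) and (365,199); end blocks (235,63) and (534,78); stop bar at about (446,150). I'll fit the jig pose from them.

```bash
cat > h.py <<'E'
import numpy as np
from scipy.optimize import least_squares
from bench import cams
def proj(n,P):
    c=cams.calibration(n);T=np.linalg.inv(c["pose"]);q=T[:3,:3]@P+T[:3,3];q=c["intrinsics"]@q;return q[:2]/q[2]
def ray(n,uv,z):
    c=cams.calibration(n);d=c["pose"][:3,:3]@np.linalg.inv(c["intrinsics"])@np.r_[uv,1];o=c["pose"][:3,3];return o+d*(z-o[2])/d[2]
def j2w(s,p):
    c,t=np.cos(s[2]),np.sin(s[2]);return np.array([s[0]+c*p[0]-t*p[1],s[1]+t*p[0]+c*p[1],p[2]])
def w2j(s,p):
    c,t=np.cos(s[2]),np.sin(s[2]);a,b=p[0]-s[0],p[1]-s[1];return np.array([c*a+t*b,-t*a+c*b,p[2]])
E
python3 - <<'E'
from h import *
tp=lambda x,y:np.array([(x+.5)/4.372-.5+222,(y+.5)/4.379-.5+178])
sc=lambda x,y:np.array([(x+.5)/2.389-.5+225,(y-254+.5)/2.386-.5+145])
pts=[((314,197),(-50,-37,18)),((339,198),(-50,-54,18)),((365,199),(-50,-71,18)),((235,63),(37,22,26)),((534,78),(37,-181,32)),
((34,183),(-50,155,18)),((530,208),(-50,-185,18)),((771,72),(51,-345,6)),((764,228),(-57,-345,6)),((266,76),(27,0,22)),((261,191),(-50,0,18)),((40,38),(49,155,22))]
sp=[((138,428),(-50,-37,18)),((153,442),(-50,-71,18)),((108,405),(-50,0,18)),((234,502),(-50,-185,18)),((417,538),(51,-345,6))]
M=lambda p:np.array(p)/1000
res=lambda s:np.concatenate([proj("top",j2w(s,M(p)))-tp(*u) for u,p in pts])
rs=lambda s:np.concatenate([proj("scene",j2w(s,M(p)))-sc(*u) for u,p in sp])
for nm,f in(("top",res),("scene",rs),("both",lambda s:np.r_[res(s),rs(s)])):
    r=least_squares(f,[.45,-.15,0],loss='soft_l1',x_scale=[.01,.01,.01]); print(nm,r.x.round(4)); print(f(r.x).reshape(-1,2).round(1).tolist())
s=r.x; np.save("jig.npy",s)
for nm,u,z in(("bar top",(446,150),.032),("pointer",(444,210),.032),("plate",(451,62),.063),("box centre",(140,127),.036),("boxR top",(193,128),.034),("boxL",(90,127),.034),("dark",(680,156),.032)):
    print(nm,(1e3*w2j(s,ray("top",tp(*u),z))).round(1))
for u,z in (((250,395),.063),((190,466),.032)): print("scene",(1e3*w2j(s,ray("scene",sc(*u),z))).round(1))
E
```

```text
top [ 0.4416 -0.1477 -0.0258]
[[0.1, -0.2], [0.1, -0.2], [-0.1, -0.1], [-0.2, 0.1], [-0.2, -0.2], [-0.1, -0.2], [0.4, -0.3], [-0.3, -0.1], [-0.0, 0.2], [0.0, 0.9], [-0.1, 0.5], [0.4, -0.2]]
scene [ 0.4416 -0.1481 -0.0263]
[[-3.0, -1.8], [0.3, -0.3], [-0.5, 0.1], [0.1, 0.3], [2.6, 0.5]]
both [ 0.4416 -0.1478 -0.0259]
[[0.2, -0.2], [0.1, -0.2], [-0.1, -0.1], [-0.2, 0.1], [-0.2, -0.1], [-0.0, -0.2], [0.5, -0.2], [-0.3, -0.1], [0.0, 0.2], [0.1, 0.9], [-0.1, 0.5], [0.5, -0.3], [-3.0, -1.8], [0.2, -0.4], [-0.6, 0.1], [0.0, 0.2], [2.5, 0.4]]
bar top [ -14.9 -124.6   32. ]
pointer [ -55.2 -125.2   32. ]
plate [  42.  -124.8   63. ]
box centre [-9.8 82.  36. ]
boxR top [-8.6 46.5 34. ]
boxL [-11.4 116.1  34. ]
dark [ -11.1 -282.    32. ]
scene [  36.2 -127.3   63. ]
scene [ -54.6 -128.8   32. ]
```

Jig pose is consistent between the two cameras: origin (0.4416, -0.1478), yaw -1.5°. The stop sits at about 0.029 and the box middle at y ≈ 82 mm, both within the stated ranges. First I'll turn the tool so its x lies along jig +y and close the fingers.

Emit:
jog_arm(
  delta_pos=[
    [0,0,0],
    [0,0,0],
    [0,0,0],
    [0,0,0],
    [0,0,0],
    [0,0,0],
    [0,0,0],
    [0,0,0],
    [0,0,0],
  ],
  rotation=[
    [0,0,0.171],
    [0,0,0.171],
    [0,0,0.171],
    [0,0,0.171],
    [0,0,0.171],
    [0,0,0.171],
    [0,0,0.171],
    [0,0,0.171],
    [0,0,0],
  ],
  gripper=[-1,-1,-1,-1,-1,-1,-1,-1,-1],
)

```text
t: 1.23
tcp_pos: [0.1366, 0.5839, 0.2442]
ee_rot: [0.0, 0.716, 0.698, -0.0]
contact_force: [-0.5, -0.2, 0.7]
gripper_width: 0.0019
grasp_force: 0.0
```

```bash
cat >> h.py <<'E'
s=np.load("jig.npy")
def st():
    from bench import monitor
    from scipy.spatial.transform import Rotation as R
    o=monitor.get_obs();q=o["ee_rot"];r=R.from_quat(np.r_[q[1:],q[0]]).as_matrix()
    print("t",round(o["t"],2),"jig mm",(1e3*w2j(s,o["tcp_pos"])).round(1),"F",np.round(o["contact_force"],1),"w",round(float(o["gripper_width"]),4))
    return o,r
def to(x,y,z):
    o,r=st();t=j2w(s,np.array([x,y,z])/1e3);print("units",(r.T@(t-o["tcp_pos"])/.05).round(3),"yaw err",round(float(np.arctan2(r[1,0],r[0,0])-np.pi/2-s[2]),4),"tilt",r[2].round(4))
E
python3 - <<'E'
from h import *
to(34,-155,160)
print((1e3*w2j(s,ray("scene",(387,216),.05))).round())
E
```

```text
t 1.23 jig mm [-323.9  723.6  244.2] F [-0.5 -0.2  0.7] w 0.0019
units [-17.573   7.151   1.699] yaw err 0.0005 tilt [-1.e-03 -3.e-04 -1.e+00]
[ 111. -249.   50.]
```

Emit:
jog_arm(
  delta_pos=[
    [-0.5,0.9,0],
    [-0.5,0.9,0],
    [-0.5,0.9,0],
    [-0.5,0.9,0],
    [-0.5,0.9,0],
    [-0.5,0.9,0],
    [-0.9,0.3,0],
    [-0.9,0.3,0],
    [-0.9,0.3,0],
    [-0.9,0.3,0],
    [-0.9,0.3,0],
    [-0.9,0.25,0],
    [-0.9,0,0],
    [-0.9,0,0],
    [-0.9,0,0],
    [-0.9,0,0],
    [-0.9,0,0],
    [-0.9,0,0],
    [-0.9,0,0],
    [-0.9,0,0],
  ],
  rotation=[
    [0,0,0],
    [0,0,0],
    [0,0,0],
    [0,0,0],
    [0,0,0],
    [0,0,0],
    [0,0,0],
    [0,0,0],
    [0,0,0],
    [0,0,0],
    [0,0,0],
    [0,0,0],
    [0,0,0],
    [0,0,0],
    [0,0,0],
    [0,0,0],
    [0,0,0],
    [0,0,0],
    [0,0,0],
    [0,0,0],
  ],
  gripper=[-1,-1,-1,-1,-1,-1,-1,-1,-1,-1,-1,-1,-1,-1,-1,-1,-1,-1,-1,-1],
)

```text
t: 3.72
tcp_pos: [0.4727, -0.2066, 0.2446]
ee_rot: [-0.0, 0.715, 0.699, 0.0]
contact_force: [1.0, 0.1, -0.8]
gripper_width: 0.0004
grasp_force: 0.0
```

Emit:
jog_arm(
  delta_pos=[
    [-0.7,0,0.5],
    [-0.7,0,0.5],
    [-0.57,0,0.5],
    [0,0,0.2],
    [0,0,0],
  ],
  rotation=[
    [0,0,0],
    [0,0,0],
    [0,0,0],
    [0,0,0],
    [0,0,0],
  ],
  gripper=[-1,-1,-1,-1,-1],
)

```text
t: 4.35
tcp_pos: [0.4697, -0.3025, 0.159]
ee_rot: [-0.001, 0.716, 0.698, 0.0]
contact_force: [0.3, 0.2, 1.1]
gripper_width: 0.001
grasp_force: 0.0
```

Run:
```python
from h import *
to(35,-150,68)
```

```text
t 4.35 jig mm [  32.  -153.9  159. ] F [0.3 0.2 1.1] w 0.001
units [0.074 0.063 1.82 ] yaw err 0.0004 tilt [ 0.0018 -0.0018 -1.    ]
```

Emit:
jog_arm(
  delta_pos=[
    [0,0.06,0.5],
    [0,0,0.5],
    [0,0,0.5],
    [0,0,0.2],
    [0,0,0.1],
    [0,0,0],
    [0,0,0],
  ],
  rotation=[
    [0,0,0],
    [0,0,0],
    [0,0,0],
    [0,0,0],
    [0,0,0],
    [0,0,0],
    [0,0,0],
  ],
  gripper=[-1,-1,-1,-1,-1,-1,-1],
)

```text
t: 5.22
tcp_pos: [0.4738, -0.3041, 0.0706]
ee_rot: [0.001, 0.717, 0.698, 0.0]
contact_force: [-0.4, -1.3, -0.1]
gripper_width: 0.0007
grasp_force: 0.0
```

Run:
```python
from h import *
from bench import cams
import cv2
to(35,-139,68)
p,d=cams.snapshot("scene"); cv2.imwrite("pics/a.png",cv2.resize(p[170:270,260:400],(770,550),interpolation=cv2.INTER_CUBIC)[:,:,::-1])
```

```text
t 5.22 jig mm [  36.2 -155.4   70.6] F [-0.4 -1.3 -0.1] w 0.0007
units [ 0.327 -0.025  0.051] yaw err -0.0009 tilt [-0.001   0.0012 -1.    ]
```

View pics/a.png

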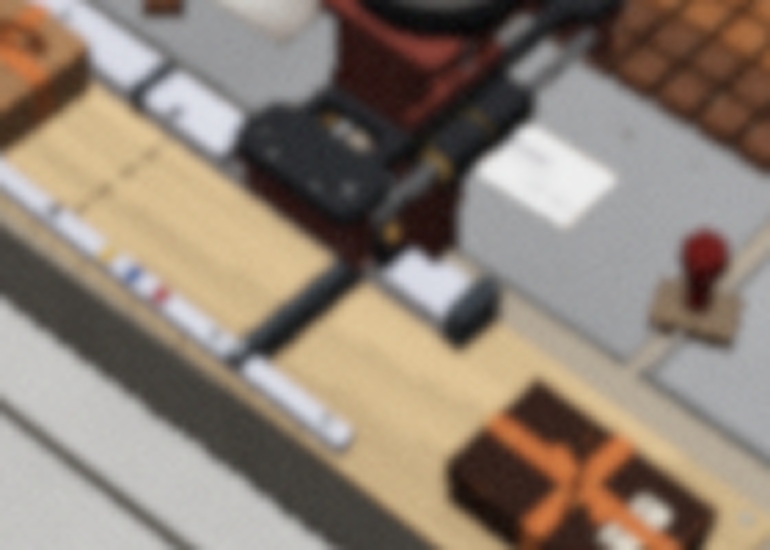

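The scene shows the closed fingers over the rail just right of the plate, at crop (390,230). The bar's pointer is still at (238,355), and nothing else has been touched. I'll push slowly, stopping short of the red notch.

Emit:
jog_arm(
  delta_pos=[
    [0.06,0,0],
    [0.06,0,0],
    [0.06,0,0],
    [0.06,0,0],
    [0.06,0,0],
    [0.06,0,0],
    [0.06,0,0],
    [0.06,0,0],
    [0.06,0,0],
    [0.06,0,0],
    [0.06,0,0],
    [0.06,0,0],
    [0.06,0,0],
    [0.06,0,0],
    [0.06,0,0],
    [0.06,0,0],
    [0.06,0,0],
    [0.06,0,0],
    [0.06,0,0],
  ],
  rotation=[
    [0,0,0],
    [0,0,0],
    [0,0,0],
    [0,0,0],
    [0,0,0],
    [0,0,0],
    [0,0,0],
    [0,0,0],
    [0,0,0],
    [0,0,0],
    [0,0,0],
    [0,0,0],
    [0,0,0],
    [0,0,0],
    [0,0,0],
    [0,0,0],
    [0,0,0],
    [0,0,0],
    [0,0,0],
  ],
  gripper=[-1,-1,-1,-1,-1,-1,-1,-1,-1,-1,-1,-1,-1,-1,-1,-1,-1,-1,-1],
)

```text
t: 7.65
tcp_pos: [0.475, -0.2466, 0.0697]
ee_rot: [0.0, 0.717, 0.697, -0.0]
contact_force: [0.2, -2.3, -2.1]
gripper_width: 0.0006
grasp_force: 1.5
```

```bash
cat >> h.py <<'E'
def look(name,view=True):
    import cv2
    p,d=cams.snapshot("scene"); t,_=cams.snapshot("top")
    im=np.zeros((600,800,3),np.uint8)
    im[:440,:]=cv2.resize(p[160:270,235:435],(800,440),interpolation=cv2.INTER_CUBIC)
    im[440:600]=cv2.resize(t[190:230,222:422],(800,160),interpolation=cv2.INTER_CUBIC)
    cv2.imwrite(name,im[:,:,::-1])
def sp(x,y): return (1e3*w2j(s,ray("scene",((x+.5)/4-.5+235,(y+.5)/4-.5+160),.032))).round(1)
def tpj(x,y,z): return (1e3*w2j(s,ray("top",((x+.5)/4-.5+222,(y-440+.5)/4-.5+190),z))).round(1)
E
python3 - <<'E'
from h import *
to(35,-92,70)
look("pics/b.png")
E
```

```text
t 7.65 jig mm [ 35.9 -97.9  69.7] F [ 0.2 -2.3 -2.1] w 0.0006
units [ 0.118 -0.018 -0.006] yaw err -0.0011 tilt [-2.e-04  2.e-04 -1.e+00]
```

View pics/b.png

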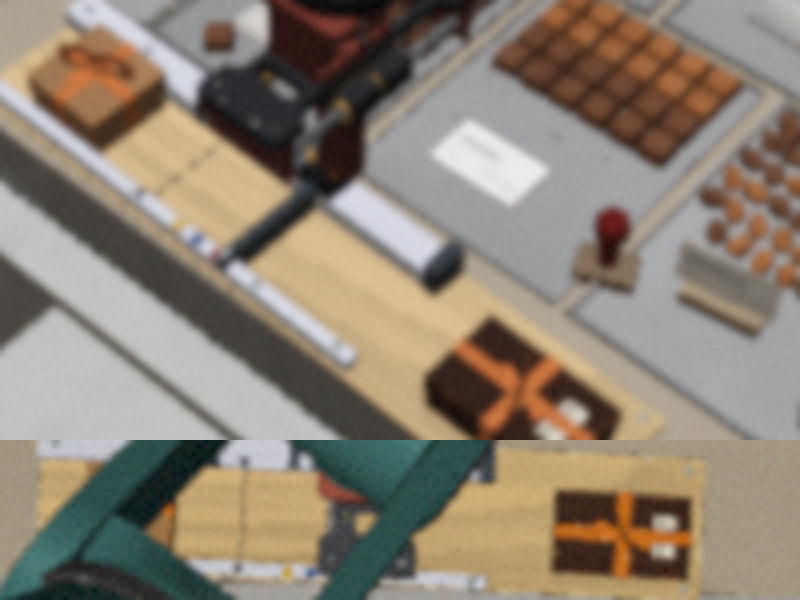

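The bar now moves with the finger, with its pointer at (226,256) near the red dot. The box and the other things haven't moved. Next I'll push on through the red notch.

Emit:
jog_arm(
  delta_pos=[
    [0.04,0,0],
    [0.04,0,0],
    [0.04,0,0],
    [0.04,0,0],
    [0.04,0,0],
    [0.04,0,0],
    [0.04,0,0],
  ],
  rotation=[
    [0,0,0],
    [0,0,0],
    [0,0,0],
    [0,0,0],
    [0,0,0],
    [0,0,0],
    [0,0,0],
  ],
  gripper=[-1,-1,-1,-1,-1,-1,-1],
)

```text
t: 8.62
tcp_pos: [0.475, -0.2346, 0.0697]
ee_rot: [0.001, 0.716, 0.698, -0.001]
contact_force: [-5.1, -12.6, -3.7]
gripper_width: 0.0003
grasp_force: 6.5
```

Run:
```python
from h import *
print(sp(226,256)); to(35,-85,70)
```

```text
[-54.8 -84.2  32. ]
t 8.62 jig mm [ 35.6 -85.9  69.7] F [ -5.1 -12.6  -3.7] w 0.0003
units [ 0.018 -0.011 -0.006] yaw err 0.0008 tilt [-3.7e-03 -4.0e-04 -1.0e+00]
```

Emit:
jog_arm(
  delta_pos=[
    [0.02,0,0],
    [0.02,0,0],
    [0,0,0],
  ],
  rotation=[
    [0,0,0],
    [0,0,0],
    [0,0,0],
  ],
  gripper=[-1,-1,-1],
)

```text
t: 9.0
tcp_pos: [0.475, -0.2324, 0.0697]
ee_rot: [0.001, 0.716, 0.698, -0.001]
contact_force: [-2.5, -6.0, -2.2]
gripper_width: 0.0002
grasp_force: 3.2
```

Emit:
jog_arm(
  delta_pos=[
    [0.02,0,0],
    [0.02,0,0],
    [0,0,0],
  ],
  rotation=[
    [0,0,0],
    [0,0,0],
    [0,0,0],
  ],
  gripper=[-1,-1,-1],
)

```text
t: 9.38
tcp_pos: [0.4751, -0.2285, 0.0696]
ee_rot: [-0.0, 0.717, 0.697, -0.0]
contact_force: [-0.4, -1.8, -1.6]
gripper_width: 0.0007
grasp_force: 1.0
```

Run:
```python
from h import *
to(35,-85,70)
```

```text
t 9.38 jig mm [ 35.5 -79.8  69.6] F [-0.4 -1.8 -1.6] w 0.0007
units [-0.105 -0.01  -0.007] yaw err -0.0011 tilt [ 3.e-04 -5.e-04 -1.e+00]
```

Red notch passed, with a peak of about 13 N that then fell to about 2 N. Now the blue notch, 17 mm further on.

Emit:
jog_arm(
  delta_pos=[
    [0.04,0,0],
    [0.04,0,0],
    [0.04,0,0],
    [0.03,0,0],
    [0,0,0],
  ],
  rotation=[
    [0,0,0],
    [0,0,0],
    [0,0,0],
    [0,0,0],
    [0,0,0],
  ],
  gripper=[-1,-1,-1,-1,-1],
)

```text
t: 10.0
tcp_pos: [0.4758, -0.2209, 0.0698]
ee_rot: [0.0, 0.717, 0.698, 0.0]
contact_force: [0.3, -0.3, -0.1]
gripper_width: 0.0005
grasp_force: 0.0
```

Emit:
jog_arm(
  delta_pos=[
    [0.02,0,0],
    [0.02,0,0],
    [0,0,0],
  ],
  rotation=[
    [0,0,0],
    [0,0,0],
    [0,0,0],
  ],
  gripper=[-1,-1,-1],
)

```text
t: 10.38
tcp_pos: [0.4756, -0.2192, 0.0697]
ee_rot: [-0.0, 0.717, 0.698, -0.0]
contact_force: [-0.5, 0.3, 0.1]
gripper_width: 0.0007
grasp_force: 0.0
```

Emit:
jog_arm(
  delta_pos=[
    [0.02,0,0],
    [0.02,0,0],
    [0,0,0],
  ],
  rotation=[
    [0,0,0],
    [0,0,0],
    [0,0,0],
  ],
  gripper=[-1,-1,-1],
)

```text
t: 10.75
tcp_pos: [0.4757, -0.2182, 0.0697]
ee_rot: [0.001, 0.716, 0.698, -0.001]
contact_force: [-1.3, -4.6, -1.6]
gripper_width: 0.0001
grasp_force: 2.5
```

Emit:
jog_arm(
  delta_pos=[
    [0.02,0,0],
    [0.02,0,0],
    [0,0,0],
  ],
  rotation=[
    [0,0,0],
    [0,0,0],
    [0,0,0],
  ],
  gripper=[-1,-1,-1],
)

```text
t: 11.12
tcp_pos: [0.4758, -0.2176, 0.0698]
ee_rot: [0.001, 0.716, 0.698, -0.001]
contact_force: [-3.6, -10.6, -2.7]
gripper_width: 0.0008
grasp_force: 5.3
```

Run:
```python
from h import *
to(35,-55,70)
```

```text
t 11.12 jig mm [ 36.  -68.9  69.8] F [ -3.6 -10.6  -2.7] w 0.0008
units [ 0.277 -0.019 -0.005] yaw err 0.0003 tilt [-4.e-03  3.e-04 -1.e+00]
```

Emit:
jog_arm(
  delta_pos=[
    [0.02,0,0],
    [0.02,0,0],
    [0,0,0],
  ],
  rotation=[
    [0,0,0],
    [0,0,0],
    [0,0,0],
  ],
  gripper=[-1,-1,-1],
)

```text
t: 11.5
tcp_pos: [0.4758, -0.2146, 0.0697]
ee_rot: [0.001, 0.716, 0.698, -0.001]
contact_force: [-0.7, -4.5, -1.2]
gripper_width: 0.0002
grasp_force: 2.3
```

Emit:
jog_arm(
  delta_pos=[
    [0.02,0,0],
    [0.02,0,0],
    [0,0,0],
  ],
  rotation=[
    [0,0,0],
    [0,0,0],
    [0,0,0],
  ],
  gripper=[-1,-1,-1],
)

```text
t: 11.88
tcp_pos: [0.4759, -0.211, 0.0697]
ee_rot: [0.0, 0.717, 0.697, 0.0]
contact_force: [0.1, -2.3, -1.4]
gripper_width: 0.0006
grasp_force: 0.9
```

Run:
```python
from h import *
to(35,-56,70)
```

```text
t 11.88 jig mm [ 35.9 -62.3  69.7] F [ 0.1 -2.3 -1.4] w 0.0006
units [ 0.126 -0.018 -0.006] yaw err -0.0011 tilt [ 1.e-04  2.e-04 -1.e+00]
```

Past blue. Next I'll creep up to the yellow catch, expected at TCP jig y ≈ -56.

Emit:
jog_arm(
  delta_pos=[
    [0.02,0,0],
    [0.02,0,0],
    [0.02,0,0],
    [0.02,0,0],
    [0,0,0],
  ],
  rotation=[
    [0,0,0],
    [0,0,0],
    [0,0,0],
    [0,0,0],
    [0,0,0],
  ],
  gripper=[-1,-1,-1,-1,-1],
)

```text
t: 12.5
tcp_pos: [0.476, -0.207, 0.0697]
ee_rot: [-0.0, 0.717, 0.697, 0.0]
contact_force: [1.0, -0.7, -0.1]
gripper_width: 0.0003
grasp_force: 0.4
```

Emit:
jog_arm(
  delta_pos=[
    [0.02,0,0],
    [0.02,0,0],
    [0,0,0],
  ],
  rotation=[
    [0,0,0],
    [0,0,0],
    [0,0,0],
  ],
  gripper=[-1,-1,-1],
)

```text
t: 12.88
tcp_pos: [0.4757, -0.2048, 0.0696]
ee_rot: [-0.0, 0.717, 0.698, -0.0]
contact_force: [-0.2, -0.4, -0.9]
gripper_width: 0.0009
grasp_force: 0.0
```

Run:
```python
from h import *
to(35,-56,70)
```

```text
t 12.88 jig mm [ 35.5 -56.1  69.6] F [-0.2 -0.4 -0.9] w 0.0009
units [ 0.002 -0.01  -0.008] yaw err -0.001 tilt [ 5.e-04 -6.e-04 -1.e+00]
```

Emit:
jog_arm(
  delta_pos=[
    [-0.1,0,0],
    [-0.1,0,0],
    [0,0,-0.4],
    [0,0,-0.7],
    [0,0,-0.7],
    [0,0,-0.5],
    [0.9,-0.15,0],
    [0.9,-0.15,0],
    [0.9,-0.15,0],
    [0.9,-0.15,0],
    [0.5,-0.3,0],
    [0,0,0],
    [0,0,0],
  ],
  rotation=[
    [0,0,0],
    [0,0,0],
    [0,0,0],
    [0,0,0],
    [0,0,0],
    [0,0,0],
    [0,0,0],
    [0,0,0],
    [0,0,0],
    [0,0,0],
    [0,0,0],
    [0,0,0],
    [0,0,0],
  ],
  gripper=[-1,-1,-1,-1,-1,-1,-1,-1,-1,-1,-1,-1,-1],
)

```text
t: 14.5
tcp_pos: [0.4371, -0.0099, 0.1849]
ee_rot: [0.001, 0.717, 0.698, 0.0]
contact_force: [0.6, -0.2, 0.2]
gripper_width: 0.0003
grasp_force: 0.0
```

Run:
```python
from h import *
to(-10,143,36)
look("pics/c.png")
```

```text
t 14.5 jig mm [ -8.1 137.8 184.9] F [ 0.6 -0.2  0.2] w 0.0003
units [ 0.107 -0.041  2.978] yaw err -0.001 tilt [-7.0e-04  1.2e-03 -1.0e+00]
```

View pics/c.png

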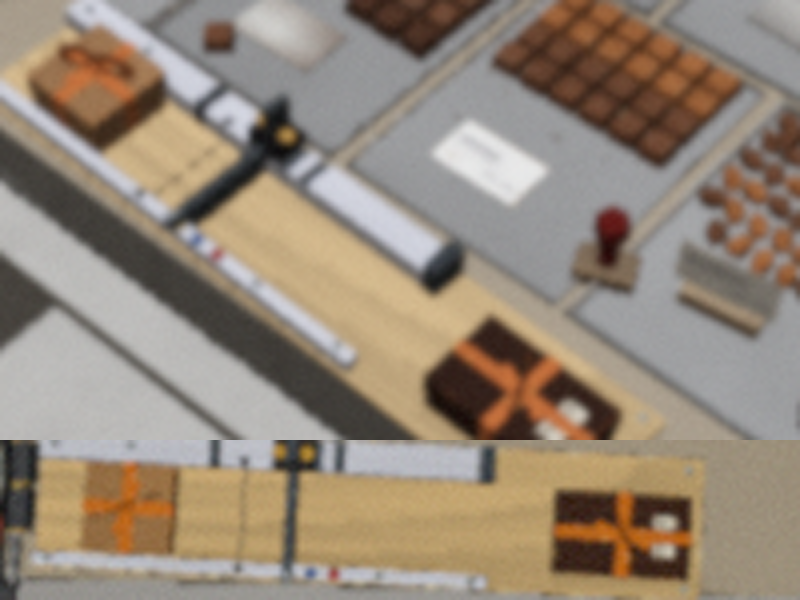

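The bar now stands at the yellow dot, top crop (290,510); the blue and red dots are clear to its right. The box is still at (130,507), with the dark box and the tray things unmoved. I'll descend behind the box's left face.

Emit:
jog_arm(
  delta_pos=[
    [0.15,-0.04,0.5],
    [0,0,0.7],
    [0,0,0.7],
    [0,0,0.6],
    [0,0,0.3],
    [0,0,0.1],
    [0,0,0.06],
    [0,0,0],
    [0,0,0],
  ],
  rotation=[
    [0,0,0],
    [0,0,0],
    [0,0,0],
    [0,0,0],
    [0,0,0],
    [0,0,0],
    [0,0,0],
    [0,0,0],
    [0,0,0],
  ],
  gripper=[-1,-1,-1,-1,-1,-1,-1,-1,-1],
)

```text
t: 15.72
tcp_pos: [0.435, -0.0017, 0.0372]
ee_rot: [0.001, 0.717, 0.697, 0.0]
contact_force: [0.9, 0.1, 0.0]
gripper_width: 0.0002
grasp_force: 0.0
```

Run:
```python
from h import *
print(tpj(290,560,.032),tpj(290,452,.037),tpj(130,507,.034),tpj(84,507,.034))
to(-10,43,36)
```

```text
[-42. -39.  32.] [ 37.3 -35.   37. ] [-8.9 80.9 34. ] [-10.6 114.9  34. ]
t 15.72 jig mm [-10.5 145.9  37.2] F [0.9 0.1 0. ] w 0.0002
units [-2.058  0.011  0.025] yaw err -0.0011 tilt [-3.0e-04  1.2e-03 -1.0e+00]
```

Emit:
jog_arm(
  delta_pos=[
    [-0.05,0,0],
    [-0.05,0,0],
    [-0.05,0,0],
    [-0.05,0,0],
    [-0.05,0,0],
    [-0.05,0,0],
    [-0.05,0,0],
    [-0.05,0,0],
    [-0.05,0,0],
    [-0.05,0,0],
    [-0.05,0,0],
    [-0.05,0,0],
    [-0.05,0,0],
    [-0.05,0,0],
    [-0.05,0,0],
    [-0.05,0,0],
    [-0.05,0,0],
    [-0.05,0,0],
    [-0.05,0,0],
    [-0.05,0,0],
  ],
  rotation=[
    [0,0,0],
    [0,0,0],
    [0,0,0],
    [0,0,0],
    [0,0,0],
    [0,0,0],
    [0,0,0],
    [0,0,0],
    [0,0,0],
    [0,0,0],
    [0,0,0],
    [0,0,0],
    [0,0,0],
    [0,0,0],
    [0,0,0],
    [0,0,0],
    [0,0,0],
    [0,0,0],
    [0,0,0],
    [0,0,0],
  ],
  gripper=[-1,-1,-1,-1,-1,-1,-1,-1,-1,-1,-1,-1,-1,-1,-1,-1,-1,-1,-1,-1],
)

```text
t: 18.23
tcp_pos: [0.4331, -0.0517, 0.0367]
ee_rot: [-0.0, 0.717, 0.697, -0.0]
contact_force: [0.2, 0.2, -0.3]
gripper_width: 0.0006
grasp_force: 0.3
```

Run:
```python
from h import *
to(-10,52,36)
```

```text
t 18.23 jig mm [-11.   95.9  36.7] F [ 0.2  0.2 -0.3] w 0.0006
units [-0.877  0.022  0.013] yaw err -0.0011 tilt [-1.e-04 -1.e-04 -1.e+00]
```

The force reads almost nothing where about 1 N was expected, so I'll check before going on.

Run:
```python
from h import *
look("pics/d.png")
```

```text
(no output)
```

View pics/d.png

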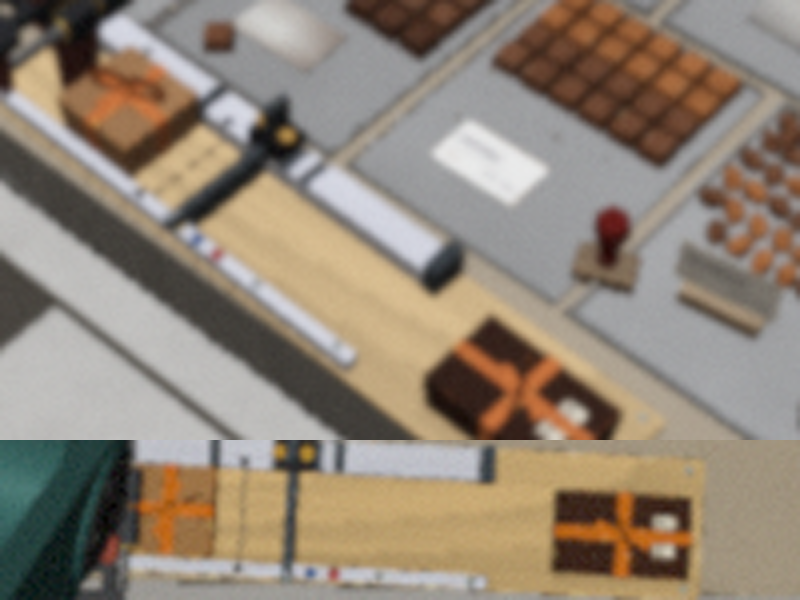

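The box has slid straight along and now stands at top crop (173,508), middle about 53 mm left of the mark; the stop is unmoved. I'll keep pushing.

Emit:
jog_arm(
  delta_pos=[
    [-0.05,0.01,0],
    [-0.05,0,0],
    [-0.05,0,0],
    [-0.05,0,0],
    [-0.05,0,0],
    [-0.05,0,0],
    [-0.05,0,0],
    [-0.05,0,0],
    [-0.05,0,0],
    [-0.05,0,0],
    [-0.05,0,0],
    [-0.05,0,0],
    [-0.05,0,0],
    [-0.05,0,0],
    [-0.05,0,0],
    [-0.05,0,0],
    [-0.03,0,0],
    [-0.03,0,0],
    [-0.02,0,0],
    [0,0,0],
  ],
  rotation=[
    [0,0,0],
    [0,0,0],
    [0,0,0],
    [0,0,0],
    [0,0,0],
    [0,0,0],
    [0,0,0],
    [0,0,0],
    [0,0,0],
    [0,0,0],
    [0,0,0],
    [0,0,0],
    [0,0,0],
    [0,0,0],
    [0,0,0],
    [0,0,0],
    [0,0,0],
    [0,0,0],
    [0,0,0],
    [0,0,0],
  ],
  gripper=[-1,-1,-1,-1,-1,-1,-1,-1,-1,-1,-1,-1,-1,-1,-1,-1,-1,-1,-1,-1],
)

```text
t: 20.82
tcp_pos: [0.4325, -0.0957, 0.0367]
ee_rot: [0.0, 0.717, 0.698, -0.0]
contact_force: [-0.8, 0.9, -0.7]
gripper_width: 0.0005
grasp_force: 0.2
```

Emit:
jog_arm(
  delta_pos=[
    [-0.02,0,0],
    [-0.02,0,0],
    [-0.02,0,0],
    [0,0,0],
  ],
  rotation=[
    [0,0,0],
    [0,0,0],
    [0,0,0],
    [0,0,0],
  ],
  gripper=[-1,-1,-1,-1],
)

```text
t: 21.32
tcp_pos: [0.4324, -0.0987, 0.0367]
ee_rot: [0.0, 0.717, 0.698, -0.0]
contact_force: [0.1, -0.1, 0.1]
gripper_width: 0.0001
grasp_force: 0.1
```

Run:
```python
from h import *
to(-10,43,36)
```

```text
t 21.32 jig mm [-10.5  48.8  36.7] F [ 0.1 -0.1  0.1] w 0.0001
units [-0.117  0.009  0.014] yaw err -0.0011 tilt [-3.e-04  2.e-04 -1.e+00]
```

Emit:
jog_arm(
  delta_pos=[
    [-0.02,0,0],
    [-0.02,0,0],
    [0,0,0],
  ],
  rotation=[
    [0,0,0],
    [0,0,0],
    [0,0,0],
  ],
  gripper=[-1,-1,-1],
)

```text
t: 21.7
tcp_pos: [0.4323, -0.1007, 0.0367]
ee_rot: [0.0, 0.717, 0.697, -0.0]
contact_force: [0.1, -0.1, -0.2]
gripper_width: 0.0008
grasp_force: 0.1
```

Emit:
jog_arm(
  delta_pos=[
    [-0.02,0,0],
    [-0.01,0,0],
    [0,0,0],
  ],
  rotation=[
    [0,0,0],
    [0,0,0],
    [0,0,0],
  ],
  gripper=[-1,-1,-1],
)

```text
t: 22.08
tcp_pos: [0.4322, -0.1021, 0.0367]
ee_rot: [0.0, 0.717, 0.698, -0.0]
contact_force: [0.1, 0.5, 0.3]
gripper_width: 0.0005
grasp_force: 0.3
```

Emit:
jog_arm(
  delta_pos=[
    [-0.01,0,0],
    [-0.01,0,0],
    [0,0,0],
  ],
  rotation=[
    [0,0,0],
    [0,0,0],
    [0,0,0],
  ],
  gripper=[-1,-1,-1],
)

```text
t: 22.45
tcp_pos: [0.4322, -0.1031, 0.0367]
ee_rot: [0.0, 0.717, 0.698, -0.0]
contact_force: [0.0, 0.2, -0.5]
gripper_width: 0.0006
grasp_force: 0.5
```

Run:
```python
from h import *
to(-10,43,36)
```

```text
t 22.45 jig mm [-10.6  44.5  36.7] F [ 0.   0.2 -0.5] w 0.0006
units [-0.029  0.012  0.013] yaw err -0.0011 tilt [-1.e-04 -1.e-04 -1.e+00]
```

Emit:
jog_arm(
  delta_pos=[
    [-0.01,0,0],
    [-0.01,0,0],
    [0,0,0],
  ],
  rotation=[
    [0,0,0],
    [0,0,0],
    [0,0,0],
  ],
  gripper=[-1,-1,-1],
)

```text
t: 22.82
tcp_pos: [0.4322, -0.1038, 0.0367]
ee_rot: [-0.0, 0.717, 0.697, 0.0]
contact_force: [0.9, 4.2, 0.4]
gripper_width: 0.0003
grasp_force: 2.2
```

Emit:
jog_arm(
  delta_pos=[
    [-0.01,0,0],
    [-0.01,0,0],
    [0,0,0],
  ],
  rotation=[
    [0,0,0],
    [0,0,0],
    [0,0,0],
  ],
  gripper=[-1,-1,-1],
)

```text
t: 23.2
tcp_pos: [0.4322, -0.1042, 0.0367]
ee_rot: [-0.0, 0.717, 0.697, 0.0]
contact_force: [2.0, 8.6, 1.1]
gripper_width: 0.0002
grasp_force: 4.3
```

Run:
```python
from h import *
to(-10,43,36)
```

```text
t 23.2 jig mm [-10.6  43.3  36.7] F [2.  8.6 1.1] w 0.0002
units [-0.007  0.011  0.014] yaw err -0.0018 tilt [ 0.0011  0.     -1.    ]
```

Force rose to 4 N and then 8.6 N at TCP y 43, so the box is against the stop. That is below the 10 N needed to leave the notch. I'll back off, rise and check.

Emit:
jog_arm(
  delta_pos=[
    [0.03,0,0],
    [0.1,0,0],
    [0.3,0,0],
    [0.3,0,0],
    [0,0,-0.4],
    [0,0,-0.8],
    [0,0,-0.9],
    [0.5,0,-0.5],
    [0.9,0,0],
    [0.9,0,0],
    [0.9,0,0],
    [0,0,0],
    [0,0,0],
  ],
  rotation=[
    [0,0,0],
    [0,0,0],
    [0,0,0],
    [0,0,0],
    [0,0,0],
    [0,0,0],
    [0,0,0],
    [0,0,0],
    [0,0,0],
    [0,0,0],
    [0,0,0],
    [0,0,0],
    [0,0,0],
  ],
  gripper=[-1,-1,-1,-1,-1,-1,-1,-1,-1,-1,-1,-1,-1],
)

```text
t: 24.82
tcp_pos: [0.4369, 0.0916, 0.1665]
ee_rot: [0.0, 0.716, 0.698, -0.0]
contact_force: [-0.3, 0.3, -1.0]
gripper_width: 0.0006
grasp_force: 0.0
```

Run:
```python
from h import *
st()
look("pics/e.png")
```

```text
t 24.82 jig mm [-10.9 239.2 166.5] F [-0.3  0.3 -1. ] w 0.0006
```

View pics/e.png

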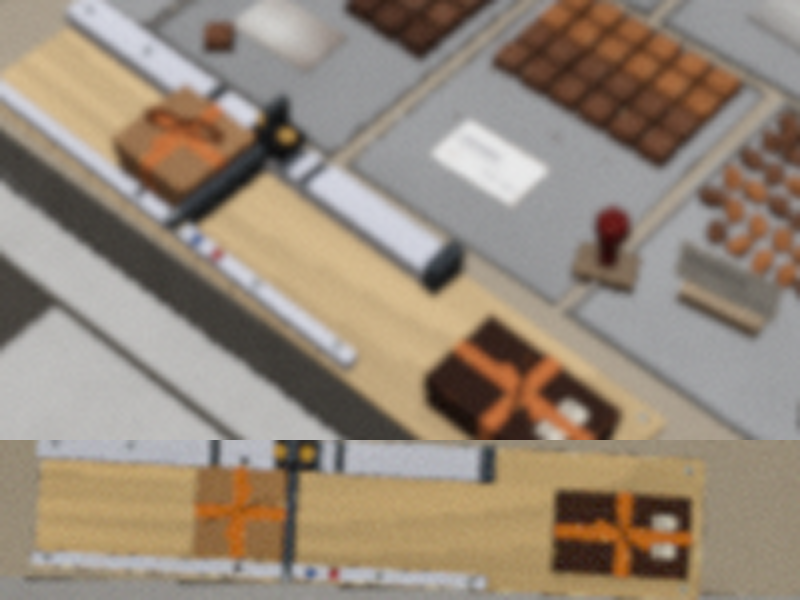

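The box now rests against the bar, with its ribbon in line with the centre-mark arrows at top crop (240,512). The stop is unmoved at (290,510), the dark box at (622,535) and the tray things are untouched, and the arm is clear. I'm handing in.

```bash
python3 -c "
from bench import ctrl
print(ctrl.sign_off())"
```

```text
the job is handed in; nothing more can be done
None
```

Job handed in at about 25 s of the 51 s limit: the stop is clicked into the yellow notch, the light-brown box rests against it at the centre mark, and the last picture shows nothing else moved; sign-off gave no verdict.

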